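Close up the vial sampler

ROBOT

A 6-joint arm with a two-finger parallel gripper is mounted at the origin on the work surface. World frame = base frame: x ahead of the robot, y to its left, z up, the work surface at z = 0. Lengths are in m, angles in rad, forces in N, time in s.
With the tool pointing down it reaches from about 0.425 to 0.95 m from the base axis. Payload 3.5 kg.
Tool frame: the origin (TCP) lies midway between the tips of the shut fingers; the grasp point (between the pads) lies ctrl.hold_point_z behind it (ctrl.hold_point_z is the distance from the TCP to the grasp point, in m); z points along the fingers, x is the direction in which the jaws open and shut, and the axes are right-handed (so a half turn about z gives the same grasp; the last joint's range is limited). The gripper opens to 85 mm and grips with 20 to 120 N. Pads are 22 mm wide; open, the fingers measure 114 mm over their backs; the gripper's body (76 mm by 85 mm) begins 54 mm behind the grasp point. The pads swing forward as they close: fully open they stand 13 mm farther back than shut.
Start: joints at [-1.407, 0.286, 1.577, -0, 1.279, -0.15], TCP at [0.208, -0.642, 0.231] pointing down, gripper open.
Joint ranges: [-2.77, 2.77], [-0.9, 2.22], [0.21, 2.48], [-1.53, 4.67], [0.24, 2.81], [-2.84, 2.84]. Speed limits (rad/s): [2.79, 2.79, 3.14, 3.14, 3.14, 3.14].

INTERFACE

Orientations are given as a unit quaternion [x, y, z, w].
In Python, from plant import ctrl gives the robot as it stands.
- The arm moves only by the tool step_arm, never from a script. Its arguments are lists of equal length, an entry for each row: "gripper": the gripper's target within -1 to 1 (shut at 1, half-way at 0, fully open at -1); "linear": the shift along the tool's x, y, z in m, a list of three; "delta_rot": the turn, a rotation vector about the tool's x, y, z in degrees, a list of three. A call has 1 to 20 rows; each row is the pose to reach, as a shift and turn from the pose commanded when the call began, along the tool's axes at that moment; what a row does not reach only later rows make up. A row lasts 1/8 s, in which the tool goes at most 62.5 mm and 10.7 degrees, less where a joint would pass 70% of its speed; a pose out of reach is approached as far as the arm can. A call with a gripper value outside its range is refused whole. The fingers move at their own pace and stop on an object; "grip_force" is the grip in N (left out, the last holds). Time passes only in rows, so rows that repeat a pose let the fingers close. It gives the time, the measured TCP pose, the force and the opening at its end, in the units of the state.
- ctrl.get_state(): the state, without advancing time (a new reading comes with each control period).
- ctrl.read_camera(name): name is "scene" or "side" or "wrist"; returns a dict with "frame" (420x560x3 uint8, red, green, blue), "fx", "fy", "cx", "cy" (pixels), "view" (4x4, takes a point from world to camera coordinates). Camera axes: x right, y down, z forward; pixel columns grow to the right and rows downward; lengths in m; the calibration is good to about 2 mm. The wrist camera is an equidistant fisheye: a pixel r from the principal point sees the ray r / f radians off the axis. A picture is of the moment at which its call begins. There is no depth.
- ctrl.sign_off(): hands the job in, once; it reports no verdict.
The state is a dict: "time": time; "qpos": joint angles; "dq": joint speeds; "joint_efforts": joint torques, N m; "eef_pos": TCP position; "tcp_rot": TCP orientation; "contact_force": force on the tool from outside, world axes, zero at the start; "wrist_torque": the same for the moment, N m; "opening": opening from 0.0 (shut) to 1.0 (fully open).
Only numpy, scipy, OpenCV 4.12 (cv2) and the standard library are available. Lean on these libraries where they do the work, as an engineer would, in place of code of your own. Each camera call takes 0.05 s, during which the arm holds its last target. There are 200 camera calls.

TASK

Get the white vial sampler ready for its run: first push the upright orange flap down flat over the vials, leaving the red cover open meanwhile, and then swing the red cover fully shut over it. Only push gently with the fingers; do not pinch anything, and leave the vials and the other things on the bench where they are.

Things in the scene. Friction and masses are not known exactly. Their poses are not given: they have to be found in the camera images.
- sampler: white open-topped vial sampler case with a red foot band, fixed to the bench, 240 x 220 x 100 mm (its x, y, z). Origin at the centre of its underside; its x runs along both hinges, z up. Walls 8 mm, rim at z = 100 mm. The orange flap is hinged just inside its -y wall, the red cover on its +y rim; between them the vial block with glass vials.
- flap (a joint): angle of the orange hold-down flap in rad: 0 = folded down flat over the vials (hard stop, come to it slowly), about 1.57 = upright, stop at 1.7. The hinge is stiff: the flap stays where it is left, and about 1 to 2 N at its free edge moves it.
- flap_hinge (a point): middle of the flap's hinge line (sampler frame x 0, y -94, z 88 mm). The hinge runs along the sampler's x.
- flap_edge (a point): middle of the flap's free edge. Flat orange plate, 180 mm along the hinge, 120 mm from hinge to free edge, 4 mm thick (inner half: flap_c1); the hinge line lies in its lower (vial side) face. It folds from the -y wall towards the sampler's +y; push the face that looks to -y while it stands. Folded down, its top lies at z = 92 mm, 8 mm below the rim.
- cover (a joint): angle of the wine-red cover in rad: 0 = shut (hard stop, come to it slowly), 1.57 = upright, stop at 2.0 (leaning out). The hinge is stiff: the cover stays where it is left, and about 2 to 4 N near its free edge moves it. It cannot shut while the flap stands: it strikes the flap.
- cover_hinge (a point): middle of the cover's hinge line (sampler frame x 0, y +110, z 100.5 mm). The hinge runs along the sampler's x.
- cover_edge (a point): middle of the cover's free edge. Flat wine-red plate, 246 mm along the hinge, 214 mm from hinge to free edge, 6 mm thick (inner half: cover_c2), with a 20 mm lip along its side at the sampler's -x; the hinge line lies in its lower (inner) face. It swings from the +y rim over towards the sampler's -y; push the outer face, which looks to +y while it stands open. Shut, its top lies at z = 106.5 mm.
- reagent: amber bottle with red cap, 68 mm wide, 140 mm high, loose bystander; origin at the centre of its underside.
- beaker: glass beaker, 70 mm wide, 85 mm high, loose bystander; origin at the centre of its underside.
- phone: phone in a gold case, 150 x 72 x 9 mm, lying loose, bystander; origin at the centre of its underside.
- driver: screwdriver lying loose at the back, bystander; origin at its underside, along its x.
- vial1: small amber glass vial with white cap, 21 mm wide, 58 mm high, standing loose in the sampler's vial block, top 76 mm above the bench, under the folded flap; bystander; origin at the centre of its underside.
- vial2: small amber glass vial with blue cap, 21 mm wide, 58 mm high, standing loose in the sampler's vial block, top 76 mm above the bench, under the folded flap; bystander; origin at the centre of its underside.
- vial3: small amber glass vial with white cap, 21 mm wide, 58 mm high, standing loose in the sampler's vial block, top 76 mm above the bench, under the folded flap; bystander; origin at the centre of its underside.

How it is judged:
By the outcome, as a careful person would: the job done as asked, in the order asked, and still so for the second after the job is handed in, with the robot touching nothing.
It also fails if it takes over 56 s, if anything falls off the work surface, if the arm or the gripper's body presses on something with over 40 N, if the wrist force passes 120 N, or if a joint passes its speed limit or range.

## Working session

There is one attempt and no reset: what is moved stays moved. The work goes in short steps, Python scripts to look and compute and a tool call to move; the robot and the scene stay as the last step left them, time stands still between calls to the robot, and variables do not carry over. Pictures are saved under pics/ and viewed, on a budget of 10 in all, crops included, one or two more only if the job needs it, and the job is handed in when it is done.

Besides the shell and the picture viewer there is one more tool, called in YAML: its name, and indented under it one key for each argument. step_arm: Moves the arm, as the interface text tells. Its arguments: {"type":"object","properties":{"gripper":{"type":"array"},"linear":{"type":"array"},"delta_rot":{"type":"array"},"grip_force":{"type":"number"}},"required":["gripper","linear","delta_rot"]}

```bash
mkdir -p pics; ls; python3 - <<'E'
from plant import ctrl
import cv2,numpy as np
s=ctrl.get_state();print(s, ctrl.hold_point_z)
for n in("scene","side"):
    c=ctrl.read_camera(n);cv2.imwrite(f"pics/{n}0.png",c["frame"][:,:,::-1]);print(n,c["fx"],c["fy"],c["cx"],c["cy"]);print(np.round(c["view"],4).tolist())
E
```

```text
pics
{'time': 0.0, 'qpos': array([-1.40702407e+00,  2.87204279e-01,  1.57817096e+00, -5.98649648e-06,
        1.27858273e+00, -1.50020181e-01]), 'dq': array([-0.00035433, -0.00101874, -0.00038242,  0.00053531,  0.00097168,
       -0.00038138]), 'joint_efforts': array([-5.45315543e-04, -4.05983627e+01, -2.92627251e+01, -2.01315484e-04,
        5.67277035e-03,  1.18966810e-05]), 'eef_pos': array([ 0.20825749, -0.64138588,  0.22992469]), 'tcp_rot': array([ 0.80890911, -0.58793252, -0.00084401, -0.00082845]), 'contact_force': array([-1.02603415, -0.72109984, -0.18549937]), 'wrist_torque': array([-0.00972862,  0.02119018,  0.08706   ]), 'opening': 0.9973807316627418} 0.0187
scene 492.9803591420418 492.9803591420418 284.49009063077517 206.68502587274227
[[0.0801, 0.9967, 0.0101, -0.0424], [0.8307, -0.0611, -0.5533, -0.4088], [-0.5509, 0.0528, -0.8329, 2.0372], [0.0, 0.0, 0.0, 1.0]]
side 484.36316322021804 484.36316322021804 275.34130460842835 212.52119073674572
[[-0.334, -0.9425, 0.0155, 0.208], [-0.5503, 0.1816, -0.815, 0.3831], [0.7653, -0.2807, -0.5793, 1.296], [0.0, 0.0, 0.0, 1.0]]
```

View pics/scene0.png

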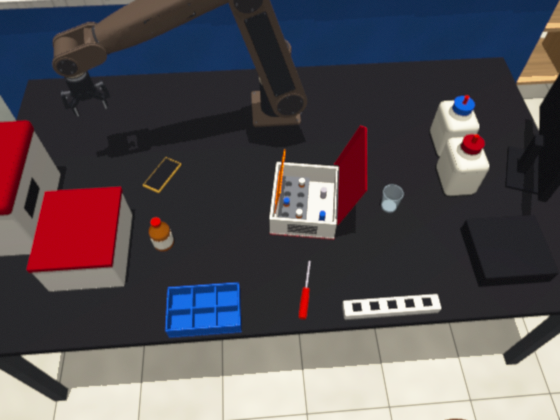

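View pics/side0.png

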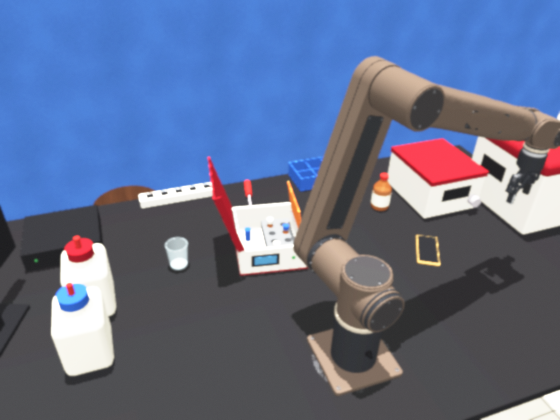

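The scene view shows the sampler at about (305,200), with the flap edge-on at (281,180) and the cover at (352,175). World +y is to the right in the image and +x is down. The beaker is at (392,197), the phone at (162,174) and the bottle at (160,235).

```bash
cat >h.py <<'E'
from plant import ctrl
import cv2,numpy as np
def ray(c,uv):
    V=np.array(c["view"]);R=V[:3,:3];o=-R.T@V[:3,3]
    d=R.T@np.array([(uv[0]-c["cx"])/c["fx"],(uv[1]-c["cy"])/c["fy"],1]);return o,d
def cast(c,uv,z):
    o,d=ray(c,uv);return o+d*(z-o[2])/d[2]
def proj(c,p):
    V=np.array(c["view"]);q=V[:3,:3]@np.asarray(p)+V[:3,3];return c["fx"]*q[0]/q[2]+c["cx"],c["fy"]*q[1]/q[2]+c["cy"]
def crop(c,x0,y0,x1,y1,s,name):
    im=c["frame"][y0:y1,x0:x1,::-1];cv2.imwrite(name,cv2.resize(im,None,fx=s,fy=s,interpolation=cv2.INTER_CUBIC))
E
python3 - <<'E'
from h import *
c=ctrl.read_camera("scene");s=ctrl.read_camera("side")
a=cv2.resize(c["frame"][115:255,250:420],None,fx=4.5,fy=4.2,interpolation=2)
crop(c,255,115,415,245,4.5,"pics/a.png")
crop(s,190,145,320,285,4.2,"pics/b.png")
for n,uv in dict(tl=(277,164),tr=(338,167),br=(336,222),bl=(272,220)).items(): print(n,cast(c,uv,.1).round(3))
E
```

```text
tl [ 0.376 -0.015  0.1  ]
tr [0.405 0.199 0.1  ]
br [0.631 0.16  0.1  ]
bl [ 0.608 -0.048  0.1  ]
```

View pics/a.png

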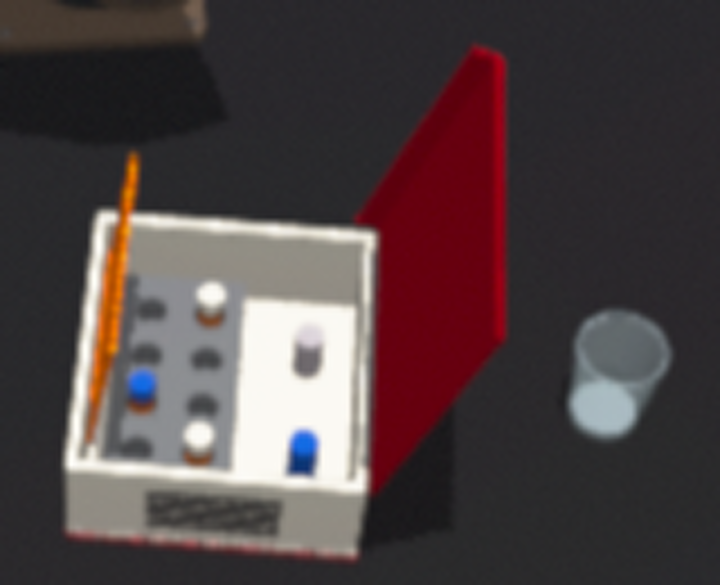

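View pics/b.png

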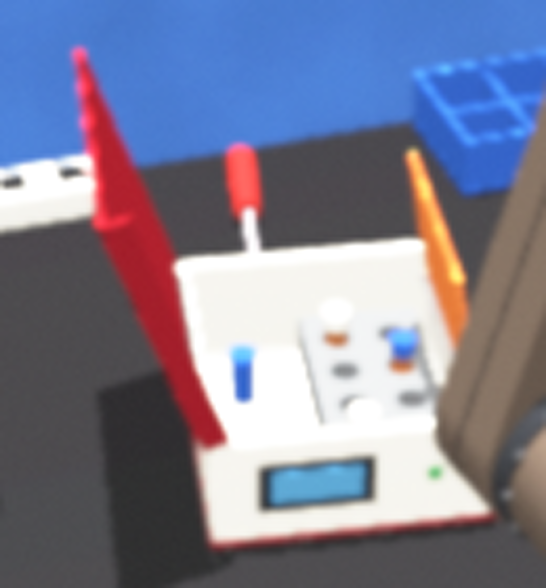

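In the crops, the rim corners are at scene-crop (98,212), (378,232), (365,490) and (66,468). The flap's free edge runs (133,153)–(112,350). The cover's free edge runs (480,47)–(503,343) and leans outwards.

```bash
python3 - <<'E'
from h import *
c=ctrl.read_camera("scene");s=ctrl.read_camera("side")
f=lambda p:(p[0]/4.5+255,p[1]/4.5+115)
g=lambda p:(p[0]/4.2+190,p[1]/4.2+145)
P=np.array([cast(c,f(p),.1) for p in[(98,212),(378,232),(365,490),(66,468)]])
print(P.round(3), P.mean(0).round(4), [np.linalg.norm(P[i]-P[(i+1)%4]).round(3) for i in range(4)])
L=np.array([[-.12,-.11],[-.12,.11],[.12,.11],[.12,-.11]])
A=P[:,:2]-P[:,:2].mean(0);z=((L[:,0]-1j*L[:,1])*(A[:,0]+1j*A[:,1])).sum();yaw=np.angle(z)
print("yaw",yaw,np.degrees(yaw))
R=np.array([[np.cos(yaw),-np.sin(yaw)],[np.sin(yaw),np.cos(yaw)]]);o=P[:,:2].mean(0)
W=lambda x,y,z:np.r_[o+R@[x,y],z]
sl=lambda w:np.r_[R.T@(w[:2]-o),w[2]]
print("rim in side crop", [np.round((np.array(proj(s,W(*l,.1)))-[190,145])*4.2) for l in L])
# flap edge / cover edge angles: intersect ray with plane x=const in sampler frame
def atx(c,uv,x):
    oo,d=ray(c,uv);n=np.r_[R[:,0],0];t=(x-(oo[:2]-o)@R[:,0])/(n@d);return sl(oo+t*d)
for nm,uv,x in[("flap -x",(133,153),-.09),("flap +x",(112,350),.09)]: print(nm,atx(c,f(uv),x).round(3))
for nm,uv,x in[("cov -x",(490,50),-.123),("cov +x",(503,343),.123)]: print(nm,atx(c,f(uv),x).round(3))
for nm,uv,x in[("cov side +x",(78,50),.123),("flap side +x",(412,152),.09),("flap side -x",(460,275),-.09)]: print(nm,atx(s,g(uv),x).round(3))
print("beaker",cast(c,f((605,410)),0),sl(cast(c,f((605,410)),0)))
E
```

```text
[[ 0.367 -0.015  0.1  ]
 [ 0.403  0.203  0.1  ]
 [ 0.638  0.159  0.1  ]
 [ 0.603 -0.056  0.1  ]] [0.5028 0.0727 0.1   ] [np.float64(0.221), np.float64(0.239), np.float64(0.218), np.float64(0.24)]
yaw -0.16893461446222946 -9.679240422355468
rim in side crop [array([495., 414.]), array([202., 443.]), array([170., 258.]), array([431., 236.])]
flap -x [-0.09  -0.081  0.209]
flap +x [ 0.09  -0.079  0.21 ]
cov -x [-0.123  0.169  0.311]
cov +x [0.123 0.179 0.3  ]
cov side +x [0.123 0.173 0.299]
flap side +x [ 0.09  -0.085  0.204]
flap side -x [-0.09  -0.085  0.209]
beaker [0.51751256 0.37950402 0.        ] [-0.03705151  0.30490477  0.        ]
```

step_arm:
  gripper: [1, 1, 1, 1, 1, 1, 1, 1, 1, 1, 1, 1, 1, 1, 1]
  linear:
    - [-0.451, -0.44, 0.03]
    - [-0.451, -0.44, 0.03]
    - [-0.451, -0.44, 0.03]
    - [-0.451, -0.44, 0.03]
    - [-0.451, -0.44, 0.03]
    - [-0.451, -0.44, 0.03]
    - [-0.451, -0.44, 0.03]
    - [-0.451, -0.44, 0.03]
    - [-0.451, -0.44, 0.03]
    - [-0.451, -0.44, 0.03]
    - [-0.451, -0.44, 0.03]
    - [-0.451, -0.44, 0.03]
    - [-0.451, -0.44, 0.03]
    - [-0.451, -0.44, 0.03]
    - [-0.451, -0.44, 0.03]
  delta_rot:
    - [0, 0, -62.3]
    - [0, 0, -62.3]
    - [0, 0, -62.3]
    - [0, 0, -62.3]
    - [0, 0, -62.3]
    - [0, 0, -62.3]
    - [0, 0, -62.3]
    - [0, 0, -62.3]
    - [0, 0, -62.3]
    - [0, 0, -62.3]
    - [0, 0, -62.3]
    - [0, 0, -62.3]
    - [0, 0, -62.3]
    - [0, 0, -62.3]
    - [0, 0, -62.3]

```text
time: 2.17
eef_pos: [0.4875, -0.0782, 0.2014]
tcp_rot: [0.996, -0.086, 0.0, 0.0]
contact_force: [-0.9, 0.1, -0.2]
opening: 0.002
```

step_arm:
  gripper: [1, 1, 1, 1, 1, 1, 1, 1, 1, 1, 1, 1, 1, 1, 1, 1]
  linear:
    - [0, -0.018, 0.013]
    - [0, -0.036, 0.013]
    - [0, -0.043, 0.013]
    - [0, -0.05, 0.013]
    - [0, -0.055, 0.0135]
    - [0, -0.059, 0.014]
    - [0, -0.064, 0.015]
    - [0, -0.069, 0.016]
    - [0, -0.074, 0.0175]
    - [0, -0.079, 0.019]
    - [0, -0.0835, 0.021]
    - [0, -0.088, 0.0225]
    - [0, -0.0925, 0.025]
    - [0, -0.097, 0.027]
    - [0, -0.101, 0.03]
    - [0, -0.1054, 0.0326]
  delta_rot:
    - [0, 0, 0]
    - [0, 0, 0]
    - [0, 0, 0]
    - [0, 0, 0]
    - [0, 0, 0]
    - [0, 0, 0]
    - [0, 0, 0]
    - [0, 0, 0]
    - [0, 0, 0]
    - [0, 0, 0]
    - [0, 0, 0]
    - [0, 0, 0]
    - [0, 0, 0]
    - [0, 0, 0]
    - [0, 0, 0]
    - [0, 0, 0]

```text
time: 4.18
eef_pos: [0.5055, 0.0269, 0.1685]
tcp_rot: [0.996, -0.085, 0.0, 0.0]
contact_force: [-0.4, -2.0, -0.4]
opening: 0.001
```

```bash
python3 - <<'E'
from h import *
c=ctrl.read_camera("scene");s=ctrl.read_camera("side")
a=cv2.resize(c["frame"][115:255,245:415],(400,330));b=cv2.resize(s["frame"][130:290,190:350],(400,330))
cv2.imwrite("pics/c.png",np.hstack([a,b])[:,:,::-1])
E
```

```text
(no output)
```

View pics/c.png

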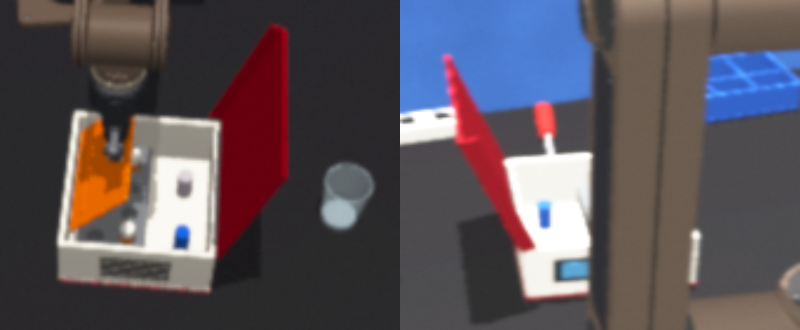

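The flap (left panel, around (100,180)) is folding under the fingers, the cover is untouched, and the contact force is about 2 N.

step_arm:
  gripper: [1, 1, 1, 1, 1, 1, 1, 1, 1, 1, 1, 1, 1, 1, 1, 1, 1, 1]
  linear:
    - [0, -0.0038, 0.0032]
    - [0, -0.0076, 0.0064]
    - [0, -0.011, 0.01]
    - [0, -0.0146, 0.0134]
    - [0, -0.018, 0.017]
    - [0, -0.021, 0.021]
    - [0, -0.024, 0.025]
    - [0, -0.0266, 0.0294]
    - [0, -0.029, 0.034]
    - [0, -0.0316, 0.0384]
    - [0, -0.0334, 0.043]
    - [0, -0.0352, 0.0474]
    - [0, -0.0367, 0.052]
    - [0, -0.0381, 0.0569]
    - [0, -0.039, 0.061]
    - [0, -0.04, 0.065]
    - [0, -0.0402, 0.068]
    - [0, -0.0404, 0.07]
  delta_rot:
    - [0, 0, 0]
    - [0, 0, 0]
    - [0, 0, 0]
    - [0, 0, 0]
    - [0, 0, 0]
    - [0, 0, 0]
    - [0, 0, 0]
    - [0, 0, 0]
    - [0, 0, 0]
    - [0, 0, 0]
    - [0, 0, 0]
    - [0, 0, 0]
    - [0, 0, 0]
    - [0, 0, 0]
    - [0, 0, 0]
    - [0, 0, 0]
    - [0, 0, 0]
    - [0, 0, 0]

```text
time: 6.52
eef_pos: [0.5124, 0.0667, 0.0986]
tcp_rot: [0.996, -0.085, 0.0, -0.0]
contact_force: [-0.1, 1.5, -0.0]
opening: -0.001
```

step_arm:
  gripper: [1, 1, 1, 1, 1, 1, 1, 1]
  linear:
    - [0, 0, 0.001]
    - [0, 0, 0.002]
    - [0, 0, 0.003]
    - [0, 0, 0.004]
    - [0, 0, 0.005]
    - [0, 0, 0.006]
    - [0, 0, 0.007]
    - [0, 0, 0.007]
  delta_rot:
    - [0, 0, 0]
    - [0, 0, 0]
    - [0, 0, 0]
    - [0, 0, 0]
    - [0, 0, 0]
    - [0, 0, 0]
    - [0, 0, 0]
    - [0, 0, 0]

```text
time: 7.52
eef_pos: [0.5124, 0.0665, 0.092]
tcp_rot: [0.996, -0.085, -0.0, 0.0]
contact_force: [-0.1, 0.4, 3.1]
opening: 0.001
```

Next I press on in small steps until the force shows the hard stop.

step_arm:
  gripper: [1, 1, 1]
  linear:
    - [0, 0, 0.001]
    - [0, 0, 0.002]
    - [0, 0, 0.002]
  delta_rot:
    - [0, 0, 0]
    - [0, 0, 0]
    - [0, 0, 0]

```text
time: 7.9
eef_pos: [0.5125, 0.0665, 0.0918]
tcp_rot: [0.996, -0.085, -0.0, 0.0]
contact_force: [-5.8, 1.1, 13.1]
opening: -0.003
```

The force jumped to 13 N with no further travel at z = 0.092, so the flap is on its stop. I'll lift and go over the cover to its outer side.

step_arm:
  gripper: [1, 1, 1, 1, 1, 1, 1, 1, 1, 1, 1, 1, 1, 1, 1]
  linear:
    - [0, 0, -0.02]
    - [0, 0, -0.07]
    - [0, 0, -0.13]
    - [0, 0, -0.19]
    - [0, 0, -0.25]
    - [0, 0, -0.3]
    - [0, 0, -0.31]
    - [0, 0, -0.31]
    - [0, -0.06, -0.31]
    - [0, -0.12, -0.31]
    - [0, -0.18, -0.31]
    - [0, -0.23, -0.31]
    - [0, -0.255, -0.31]
    - [0, -0.255, -0.31]
    - [0, -0.255, -0.31]
  delta_rot:
    - [0, 0, 0]
    - [0, 0, 0]
    - [0, 0, 0]
    - [0, 0, 0]
    - [0, 0, 0]
    - [0, 0, 0]
    - [0, 0, 0]
    - [0, 0, 0]
    - [0, 0, 0]
    - [0, 0, 0]
    - [0, 0, 0]
    - [0, 0, 0]
    - [0, 0, 0]
    - [0, 0, 0]
    - [0, 0, 0]

```text
time: 9.78
eef_pos: [0.555, 0.317, 0.3975]
tcp_rot: [0.996, -0.085, -0.002, 0.001]
contact_force: [0.2, -0.9, 1.0]
opening: -0.002
```

```bash
python3 - <<'E'
from h import *
c=ctrl.read_camera("scene");s=ctrl.read_camera("side");print(ctrl.get_state()["eef_pos"])
a=cv2.resize(c["frame"][95:255,245:435],(400,337));b=cv2.resize(s["frame"][80:290,120:350],(400,365))[:337]
cv2.imwrite("pics/d.png",np.hstack([a,b])[:,:,::-1])
E
```

```text
[0.55528545 0.31665545 0.39893259]
```

View pics/d.png

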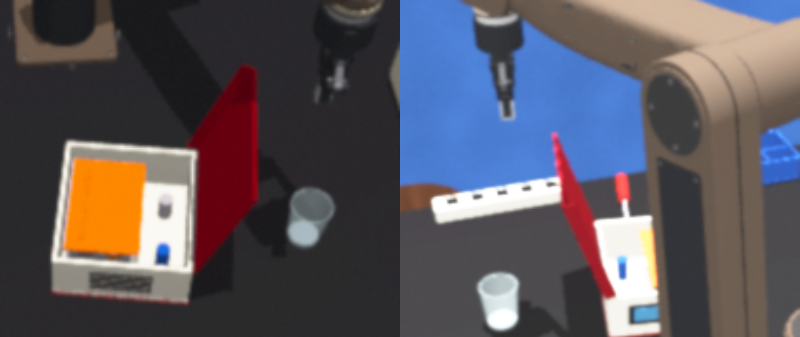

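The flap now lies flat (left panel, around (105,205)). The fingers are clear on the cover's outer side, at sampler y ≈ 0.249 and z ≈ 0.40. I'll lower them and push the cover to upright.

step_arm:
  gripper: [1, 1, 1, 1, 1, 1, 1, 1, 1, 1, 1, 1, 1, 1, 1, 1, 1, 1, 1, 1]
  linear:
    - [0, 0, 0.06]
    - [0, 0, 0.11]
    - [0, 0, 0.1235]
    - [0, 0, 0.1235]
    - [0, 0.02, 0.1235]
    - [0, 0.035, 0.1235]
    - [0, 0.045, 0.1235]
    - [0, 0.052, 0.1235]
    - [0, 0.058, 0.1235]
    - [0, 0.064, 0.1235]
    - [0, 0.07, 0.1235]
    - [0, 0.076, 0.1235]
    - [0, 0.082, 0.1235]
    - [0, 0.088, 0.1235]
    - [0, 0.094, 0.1235]
    - [0, 0.1, 0.1235]
    - [0, 0.106, 0.1235]
    - [0, 0.112, 0.1235]
    - [0, 0.118, 0.1225]
    - [0, 0.124, 0.1205]
  delta_rot:
    - [0, 0, 0]
    - [0, 0, 0]
    - [0, 0, 0]
    - [0, 0, 0]
    - [0, 0, 0]
    - [0, 0, 0]
    - [0, 0, 0]
    - [0, 0, 0]
    - [0, 0, 0]
    - [0, 0, 0]
    - [0, 0, 0]
    - [0, 0, 0]
    - [0, 0, 0]
    - [0, 0, 0]
    - [0, 0, 0]
    - [0, 0, 0]
    - [0, 0, 0]
    - [0, 0, 0]
    - [0, 0, 0]
    - [0, 0, 0]

```text
time: 12.38
eef_pos: [0.5338, 0.195, 0.2781]
tcp_rot: [0.996, -0.085, -0.001, 0.0]
contact_force: [1.2, 2.1, -1.5]
opening: 0.003
```

step_arm:
  gripper: [1, 1, 1, 1, 1, 1, 1, 1, 1, 1, 1, 1, 1, 1, 1, 1, 1, 1, 1, 1]
  linear:
    - [0, 0.007, -0.001]
    - [0, 0.014, -0.001]
    - [0, 0.022, -0.001]
    - [0, 0.029, -0.001]
    - [0, 0.038, 0.001]
    - [0, 0.047, 0.003]
    - [0, 0.056, 0.005]
    - [0, 0.064, 0.0075]
    - [0, 0.072, 0.011]
    - [0, 0.081, 0.0145]
    - [0, 0.089, 0.0185]
    - [0, 0.0966, 0.023]
    - [0, 0.104, 0.028]
    - [0, 0.111, 0.033]
    - [0, 0.119, 0.0385]
    - [0, 0.1256, 0.0442]
    - [0, 0.132, 0.0505]
    - [0, 0.138, 0.057]
    - [0, 0.144, 0.064]
    - [0, 0.1495, 0.071]
  delta_rot:
    - [0, 0, 0]
    - [0, 0, 0]
    - [0, 0, 0]
    - [0, 0, 0]
    - [0, 0, 0]
    - [0, 0, 0]
    - [0, 0, 0]
    - [0, 0, 0]
    - [0, 0, 0]
    - [0, 0, 0]
    - [0, 0, 0]
    - [0, 0, 0]
    - [0, 0, 0]
    - [0, 0, 0]
    - [0, 0, 0]
    - [0, 0, 0]
    - [0, 0, 0]
    - [0, 0, 0]
    - [0, 0, 0]
    - [0, 0, 0]

```text
time: 14.88
eef_pos: [0.5091, 0.0478, 0.2077]
tcp_rot: [0.996, -0.085, -0.0, 0.0]
contact_force: [0.5, 0.2, 2.2]
opening: -0.006
```

step_arm:
  gripper: [1, 1, 1, 1, 1, 1, 1, 1, 1, 1, 1, 1, 1, 1, 1, 1, 1]
  linear:
    - [0, 0.005, 0.007]
    - [0, 0.01, 0.015]
    - [0, 0.014, 0.023]
    - [0, 0.0184, 0.031]
    - [0, 0.0215, 0.039]
    - [0, 0.025, 0.048]
    - [0, 0.0275, 0.056]
    - [0, 0.03, 0.065]
    - [0, 0.031, 0.071]
    - [0, 0.0325, 0.077]
    - [0, 0.0335, 0.083]
    - [0, 0.034, 0.087]
    - [0, 0.0345, 0.09]
    - [0, 0.0345, 0.092]
    - [0, 0.035, 0.094]
    - [0, 0.035, 0.096]
    - [0, 0.035, 0.097]
  delta_rot:
    - [0, 0, 0]
    - [0, 0, 0]
    - [0, 0, 0]
    - [0, 0, 0]
    - [0, 0, 0]
    - [0, 0, 0]
    - [0, 0, 0]
    - [0, 0, 0]
    - [0, 0, 0]
    - [0, 0, 0]
    - [0, 0, 0]
    - [0, 0, 0]
    - [0, 0, 0]
    - [0, 0, 0]
    - [0, 0, 0]
    - [0, 0, 0]
    - [0, 0, 0]

```text
time: 17.0
eef_pos: [0.5032, 0.0137, 0.1111]
tcp_rot: [0.996, -0.085, -0.0, 0.0]
contact_force: [-0.5, -0.3, 2.0]
opening: -0.001
```

step_arm:
  gripper: [1, 1, 1, 1, 1, 1]
  linear:
    - [0, 0, 0.001]
    - [0, 0, 0.002]
    - [0, 0, 0.003]
    - [0, 0, 0.004]
    - [0, 0, 0.005]
    - [0, 0, 0.005]
  delta_rot:
    - [0, 0, 0]
    - [0, 0, 0]
    - [0, 0, 0]
    - [0, 0, 0]
    - [0, 0, 0]
    - [0, 0, 0]

```text
time: 17.75
eef_pos: [0.5033, 0.0136, 0.1065]
tcp_rot: [0.996, -0.085, -0.0, 0.0]
contact_force: [-1.6, -1.5, 4.0]
opening: 0.001
```

step_arm:
  gripper: [1, 1, 1]
  linear:
    - [0, 0, 0.001]
    - [0, 0, 0.0015]
    - [0, 0, 0.0015]
  delta_rot:
    - [0, 0, 0]
    - [0, 0, 0]
    - [0, 0, 0]

```text
time: 18.12
eef_pos: [0.5034, 0.0136, 0.1065]
tcp_rot: [0.996, -0.085, -0.0, 0.0]
contact_force: [-5.4, -0.6, 10.9]
opening: 0.002
```

step_arm:
  gripper: [1, 1, 1, 1, 1, 1, 1, 1]
  linear:
    - [0, 0, -0.02]
    - [0, 0, -0.06]
    - [0, 0, -0.12]
    - [0, 0.05, -0.15]
    - [0, 0.11, -0.15]
    - [0, 0.17, -0.15]
    - [0, 0.2, -0.15]
    - [0, 0.2, -0.15]
  delta_rot:
    - [0, 0, 0]
    - [0, 0, 0]
    - [0, 0, 0]
    - [0, 0, 0]
    - [0, 0, 0]
    - [0, 0, 0]
    - [0, 0, 0]
    - [0, 0, 0]

```text
time: 19.12
eef_pos: [0.4692, -0.185, 0.2542]
tcp_rot: [0.996, -0.087, 0.0, -0.0]
contact_force: [-0.1, 0.3, 0.0]
opening: 0.002
```

```bash
python3 - <<'E'
from h import *
c=ctrl.read_camera("scene");s=ctrl.read_camera("side");print(ctrl.get_state()["eef_pos"])
a=cv2.resize(c["frame"][95:255,135:435],(400,300));b=cv2.resize(s["frame"][120:300,120:350],(400,300))
cv2.imwrite("pics/e.png",np.hstack([a,b])[:,:,::-1])
E
```

```text
[ 0.46952109 -0.18301803  0.25422588]
```

View pics/e.png

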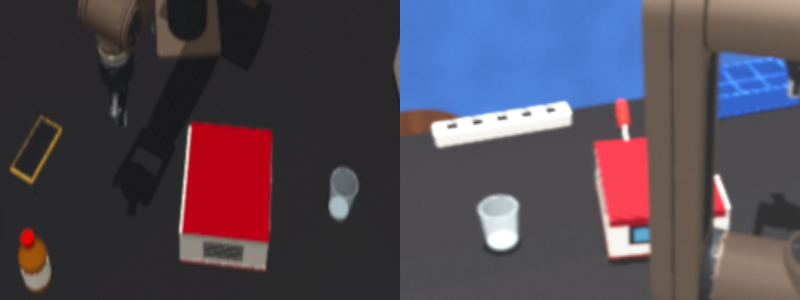

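The cover lies shut on the case (left panel, around (228,180)). The beaker, phone and bottle are in place, and the robot is clear.

```bash
python3 -c "
from plant import ctrl
print(ctrl.sign_off())"
```

```text
the job is handed in; nothing more can be done
None
```

The flap is down flat and the red cover is fully shut over it, done in that order. I handed the job in at about 19 s of the 56 s allowed; it reports no verdict.

- **Flap:** I pushed it with the shut fingers, nothing pinched, until it reached its hard stop. The fingertips stopped at z = 0.092 m, the expected height of the folded flap, and the last reading was about 13 N. A picture then showed it flat with the cover still open.
- **Cover:** I pushed its outer face from the far side until it reached its hard stop. The fingertips stopped at z = 0.1065 m, exactly the shut height, and the last reading was about 11 N.
- **Last checks:** The final picture shows the cover closed, and the beaker, phone and bottle where they were. The arm was 15 cm above the closed cover and off to one side, reading zero contact force.
- **Not checked:** I couldn't see the vials once the flap was down. The flap reached its stop without early resistance, so they should be undisturbed. None of the checks failed or disagreed.

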